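Put the slide cases back in the slotted rack

TASK

Tidy the wiped slide cases. First take the thin case that has slumped over in the wide middle slot of the white rack and stand it fully down in the empty narrow slot farthest from the robot; then take the thick case from its sloping stand and stand it fully down in the wide slot; last take the thickest one, the kit box, from its stand and stand it upright on its short bottom edge in the middle of the black mat, free of any support. Keep each one the right way up and about centred along its slot, set things down rather than dropping them, and do not disturb the case already in the rack or the bottle, timer and tape roll.

Things in the scene. Friction and masses are not known exactly. Their poses are not given: they have to be found in the camera images.
- rack: white slotted rack fixed to the counter, 184 mm long (x), 100 mm wide (y), 50 mm high; origin under its middle, x points away from the robot. Three slots along y, open at top and ends, 40 mm deep (the top 8 mm flare out by 4 mm on each side), with a floor 10 mm above the counter: narrow (17 mm), wide (30 mm), narrow (17 mm), with solid blocks 40 mm thick between them.
- free_slot (a point): middle of the floor of the narrow slot (17 mm) farthest from the robot, 63.5 mm from the rack's middle; empty at the start; axes as the rack's
- wide_slot (a point): middle of the floor of the wide slot (30 mm) in the middle of the rack; axes as the rack's
- mat: black square rubber mat fixed to the counter, 125 x 125 x 4 mm, origin under its middle
- mat_top (a point): middle of the mat's top face, 4 mm above the counter
- thin_case: a shut flat grey plastic case, 12 mm thick, 90 mm wide, 120 mm tall; origin in the middle of its bottom edge (middle of the 90 x 12 mm bottom face), x through the thickness, y along the width, z towards its top edge (120 mm away). At the start it stands slumped in the wide slot, leaning about 30 degrees with its top away from the robot.
- thick_case: a shut flat grey plastic case, 24 mm thick, 90 mm wide, 120 mm tall; origin in the middle of its bottom edge (middle of the 90 x 24 mm bottom face), x through the thickness, y along the width, z towards its top edge (120 mm away). At the start it leans on one of the two sloping stands, 30 degrees from vertical, top away from the robot.
- kit_box: a shut flat grey plastic case, 36 mm thick, 90 mm wide, 120 mm tall; origin in the middle of its bottom edge (middle of the 90 x 36 mm bottom face), x through the thickness, y along the width, z towards its top edge (120 mm away). The thickest of all, too thick for any slot. At the start it leans on the other sloping stand, 30 degrees from vertical, top away from the robot.
- stand_a: aluminium drying stand fixed to the counter, 96 mm wide (y), 115 mm deep (x), origin under it on the counter. Its back rest leans 30 degrees from vertical, top towards its +x (away from the robot); a ledge carries the case's bottom edge; the upper 60 mm of the case are free on both faces. One stand holds the thick case, the other the kit box.
- stand_b: aluminium drying stand fixed to the counter, 96 mm wide (y), 115 mm deep (x), origin under it on the counter. Its back rest leans 30 degrees from vertical, top towards its +x (away from the robot); a ledge carries the case's bottom edge; the upper 60 mm of the case are free on both faces. One stand holds the thick case, the other the kit box.
- neighbour_case: a shut flat grey plastic case, 12 mm thick, 90 mm wide, 120 mm tall; origin in the middle of its bottom edge (middle of the 90 x 12 mm bottom face), x through the thickness, y along the width, z towards its top edge (120 mm away). It stands upright in the narrow slot nearest the robot; leave it alone.
- rub_bottle: hand-rub bottle, 56 mm across, 150 mm tall, origin under its middle; leave it alone
- timer: white bench timer lying flat, 60 x 65 x 18 mm, origin under its middle; leave it alone
- tape_roll: tan roll of wrap, 52 mm across, 24 mm high, origin under its middle; leave it alone
Not all that is in view belongs to the job. Of the things shaped like the mat, the black one is meant. What is shaped like the kit_box but yellow is not meant.

How it is judged:
By the outcome, as a careful person would: the job done as asked, in the order asked, and still so for the second after the job is handed in, with the robot touching nothing.
It also fails if it takes over 69 s, if anything falls off the work surface, if the arm or the gripper's body presses on something with over 40 N, if the wrist force passes 120 N, or if a joint passes its speed limit or range.

ROBOT

A 7-joint arm with a two-finger parallel gripper is mounted at the origin on the work surface. World frame = base frame: x ahead of the robot, y to its left, z up, the work surface at z = 0. Lengths are in m, angles in rad, forces in N, time in s.
With the tool pointing down it reaches from about 0.425 to 0.95 m from the base axis. Payload 4.7 kg.
Tool frame: the origin (TCP) lies at the very end of the fingers, on their centre line; the grasp point (between the pads) lies 19 mm behind it; z points along the fingers, y is the line along which they close (so a half turn about z gives the same grasp; the last joint's range is limited). The gripper opens to 85 mm and grips with 20 to 120 N. Pads are 22 mm wide; open, the fingers measure 114 mm over their backs; the gripper's body (76 mm by 85 mm) begins 54 mm behind the grasp point. The pads swing forward as they close: fully open they stand 13 mm farther back than shut.
Start: joints at [1.074, 0.469, -0.049, 1.532, 0.024, 1.141, -0.082], TCP at [0.304, -0.602, 0.231] pointing down, gripper open.
Joint ranges: [-2.59, 2.59], [-0.33, 1.99], [-1.39, 1.29], [0.1, 2.45], [-1.04, 4.18], [0.21, 1.99], [-2.66, 2.66]. Speed limits (rad/s): [2.57, 2.57, 3.14, 3.14, 3.14, 3.14, 3.14].

INTERFACE

Orientations are given as a 3x3 rotation matrix whose columns are the frame's x, y, z axes.
In Python, from cell import state, get_image, camera_info, finish_job, find_in, masks_of gives the robot as it stands.
- The arm moves only by the tool send_rows, never from a script. Its argument "moves" is a list of rows, each a list of 3 entries, a list of its own where there are three numbers: the shift along the tool's x, y, z each as a share of 0.25 m, from -1 to 1, then the turn, a rotation vector about the tool's x, y, z each as a share of 180 degrees, from -1 to 1, then the closure, from 0 (fully open) to 1 (shut). In form: [[[dx, dy, dz], [wx, wy, wz], gripper], ...]. A call has exactly 5 rows; each row is the pose to reach, as a shift and turn from the pose commanded when the call began, along the tool's axes at that moment, turning the shorter way round; what a row does not reach only later rows make up. A row lasts 1/8 s, in which the tool goes at most 62.5 mm and 10.7 degrees, less where a joint would pass 70% of its speed; a pose out of reach is approached as far as the arm can. A call with a number of a shift or a turn outside -1 to 1 is refused whole. A call with a gripper value outside its range is refused whole. The fingers move at their own pace and stop on an object; the grip force is fixed at half the most. Time passes only in rows, so rows that repeat a pose let the fingers close, or fill a call up. It gives the time, the measured TCP pose, the force, the opening and the grip force at its end, in the units of the state.
- state(): the state, without advancing time (a new reading comes with each control period).
- get_image(name): name is "scene" or "top"; returns the picture (480x640x3 uint8, red, green, blue); there is no depth.
- camera_info(name): a dict with "vfov" (degrees; the focal length in pixels is half the picture's height over the tangent of half this angle, whatever the lens; pixels are square), "cx", "cy" (the principal point, pixels), "cam_to_world" (4x4, takes a point from camera to world coordinates). Camera axes: x right, y down, z forward; pixel columns grow to the right and rows downward; lengths in m; the calibration is good to about 2 mm. A picture is of the moment at which its call begins. camera_info takes no time and is no camera call.
- finish_job(): hands the job in; it is judged then, once.
Trained networks look in the newest picture that a camera, given by its name, has taken for a name from the list of things; names that differ only in an ending like _2 or _b are one class to them, and where a whole thing is asked for, a point or a joint stands for the part that bears it (a point fixed in the world has none). Each returns a list of dicts, best first, with "p" (0 to 1); they miss things now and then, are a little off and sometimes report something else, mostly with a low value. They report only what shows in the picture. A call takes as long as a camera call. They do not tell look-alikes from the thing itself.
- find_in(camera, label): "centre" ([x, y, z] in m, in the coordinates of the camera as it stood for that picture, good to about 4 mm: the middle of the surface that is visible of it).
- masks_of(camera, label): "mask" (480x640 bool, what is visible of it).
The state is a dict: "time": time; "qpos": joint angles; "joint_velocities": joint speeds; "joint_torque": joint torques, N m; "tcp_pos": TCP position; "tcp_rot": TCP orientation; "force": force on the tool from outside, world axes, zero at the start; "wrist_torque": the same for the moment, N m; "finger_gap": finger opening in m; "gripper_force": force on a finger pad.
Only numpy, scipy, OpenCV 4.12 (cv2) and the standard library are available. Lean on these libraries where they do the work, as an engineer would, in place of code of your own. Each camera call takes 0.05 s, during which the arm holds its last target. There are 200 camera calls.

## Working session

There is one attempt and no reset: what is moved stays moved. The work goes in short steps, Python scripts to look and compute and a tool call to move; the robot and the scene stay as the last step left them, time stands still between calls to the robot, and variables do not carry over. Pictures are saved under pics/ and viewed, at most 10 in all, crops included, and the job is handed in when it is done.

Besides the shell and the picture viewer there is one more tool, called as name(argument=value, ...), one argument or row to a line, values as JSON. send_rows: Moves the arm, as the interface text tells. Its arguments: {"type":"object","properties":{"moves":{"type":"array"}},"required":["moves"]}

```bash
ls; mkdir -p pics
python3 - <<'E'
from cell import *
import cv2, numpy as np
for n in ("scene","top"):
    im=get_image(n); cv2.imwrite(f"pics/{n}0.png",cv2.cvtColor(im,cv2.COLOR_RGB2BGR))
    ci=camera_info(n); T=np.array(ci["cam_to_world"]); print(n,ci["vfov"],ci["cx"],ci["cy"],T.round(3).tolist())
    for l in ["rack","mat","thin_case","thick_case","kit_box","stand_a","neighbour_case","rub_bottle","timer","tape_roll"]:
        for d in find_in(n,l)[:4]:
            c=np.array(d["centre"]); f=240/np.tan(np.radians(ci["vfov"]/2))
            print(l,round(d["p"],2),(T[:3,:3]@c+T[:3,3]).round(3),(c[:2]/c[2]*f+[ci["cx"],ci["cy"]]).round())
s=state();print(s)
E
```

```text
pics
scene 48.713902342259324 316.65841880446834 242.66523783511278 [[0.856, 0.324, -0.403, 1.016], [0.517, -0.563, 0.645, -0.887], [-0.018, -0.76, -0.649, 0.942], [0.0, 0.0, 0.0, 1.0]]
rack 0.83 [ 0.587 -0.155  0.044] [329. 300.]
mat 0.68 [ 0.24  -0.375  0.006] [155. 316.]
mat 0.57 [ 0.446 -0.352  0.008] [229. 344.]
thin_case 0.59 [ 0.587 -0.163  0.115] [326. 280.]
thick_case 0.9 [0.576 0.013 0.126] [359. 231.]
thick_case 0.55 [ 0.583 -0.152  0.045] [328. 298.]
kit_box 0.83 [0.276 0.211 0.034] [300. 187.]
kit_box 0.8 [0.497 0.198 0.119] [365. 186.]
kit_box 0.21 [ 0.496 -0.12   0.096] [303. 261.]
stand_a 0.94 [0.485 0.205 0.014] [361. 215.]
stand_a 0.88 [0.561 0.04  0.015] [358. 257.]
neighbour_case 0.8 [ 0.496 -0.117  0.096] [303. 260.]
neighbour_case 0.71 [0.561 0.04  0.017] [357. 256.]
timer 0.68 [0.68  0.274 0.019] [434. 221.]
timer 0.46 [ 0.731 -0.041  0.022] [405. 298.]
tape_roll 0.57 [ 0.731 -0.038  0.023] [406. 297.]
tape_roll 0.24 [0.68  0.278 0.018] [435. 221.]
top 43.21657189742892 323.67097179089745 247.22266185942524 [[-0.003, -0.988, 0.153, 0.246], [-1.0, 0.001, -0.01, 
[... 870 characters left out ...]
354e-04, -8.52165988e-05,  3.92597569e-04, -3.84579013e-04,
       -1.22084064e-03,  4.43181356e-04,  5.95417259e-04]), 'joint_torque': array([ 3.20997533e-04, -5.10180759e+01, -4.66995710e-02, -2.38020462e+01,
        1.07947143e-02,  8.96348884e-04, -8.67641148e-06]), 'tcp_pos': array([ 0.30445804, -0.60248821,  0.23137038]), 'tcp_rot': array([[ 8.92531643e-01,  4.50984759e-01,  1.14190229e-04],
       [ 4.50984772e-01, -8.92531633e-01, -1.38780890e-04],
       [ 3.93303255e-05,  1.75364390e-04, -9.99999984e-01]]), 'force': array([ 0.1423297 , -0.82112615,  0.48414079]), 'wrist_torque': array([ 0.03667116, -0.00044789,  0.00693991]), 'gripper_force': 0.0, 'finger_gap': 0.08557574037852303}
```

View pics/scene0.png

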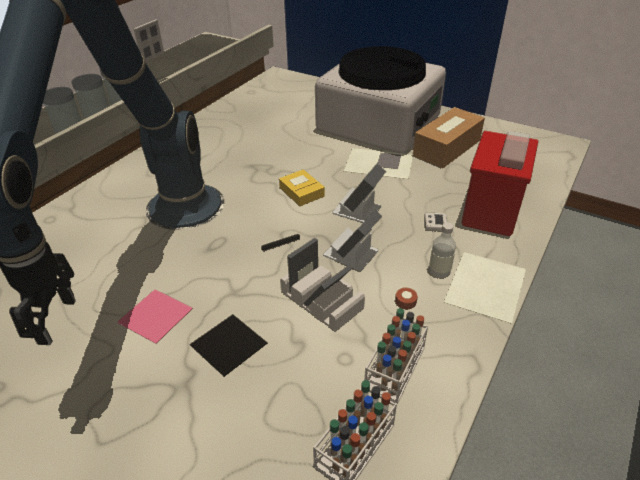

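View pics/top0.png

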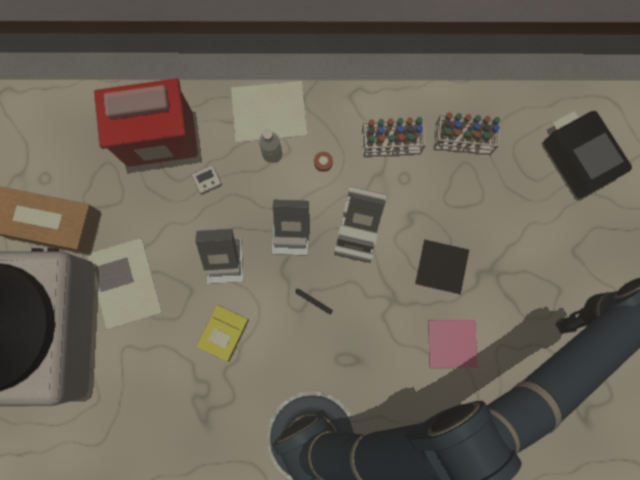

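The pictures show the black mat at scene (229,344) / top (442,267) and the pink decoy at scene (155,316). The kit box is on the stand at top (217,250), with the yellow decoy lying at (223,334). The thick case is at top (291,219) and the rack at top (360,225). I'll confirm with enlarged crops.

Run:
```python
import cv2, numpy as np
t=cv2.imread("pics/top0.png")[185:305,190:400]; cv2.imwrite("pics/c_top.png",cv2.resize(t,None,fx=3.8,fy=3.8,interpolation=cv2.INTER_CUBIC))
s=cv2.imread("pics/scene0.png")[155:335,270:400]; cv2.imwrite("pics/c_sc.png",cv2.resize(s,None,fx=3.3,fy=3.3,interpolation=cv2.INTER_CUBIC))
```

```text
(no output)
```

View pics/c_top.png

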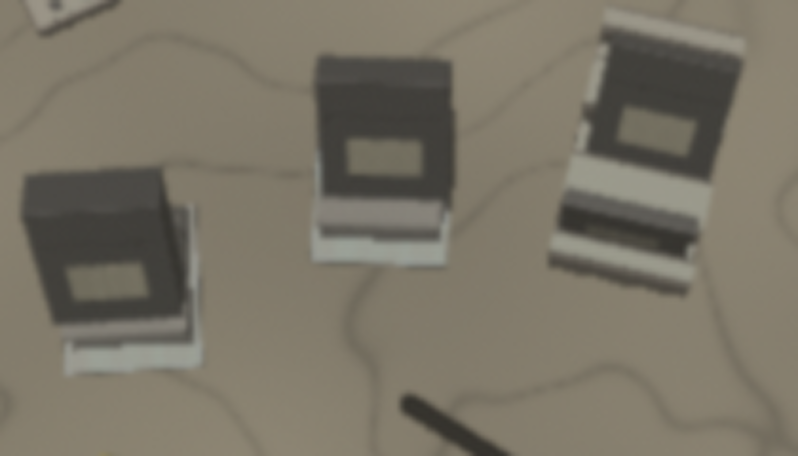

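View pics/c_sc.png

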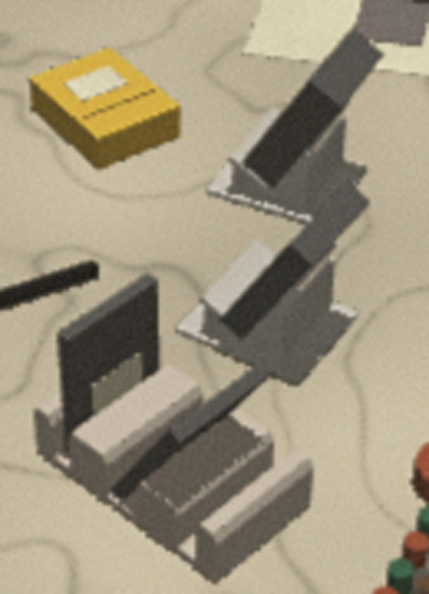

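The crops confirm it. In c_top, the left case at (100,245) has the widest top face, so it is the kit box. The middle case at (385,130) is the thick case. The rack on the right, at about (650,150), has the thin case leaning over it. Next I'll fit poses.

```bash
cat > h.py <<'E'
import numpy as np, cv2
from cell import *
from scipy.optimize import least_squares, minimize
from scipy.spatial.transform import Rotation as R
CI={n:camera_info(n) for n in ("scene","top")}
def proj(n,P):
    c=CI[n];T=np.linalg.inv(np.array(c["cam_to_world"]));q=np.atleast_2d(P)@T[:3,:3].T+T[:3,3]
    f=240/np.tan(np.radians(c["vfov"]/2));return q[:,:2]/q[:,2:]*f+[c["cx"],c["cy"]]
def box(sx,sy,sz): return np.array([[a*sx/2,b*sy/2,c*sz] for a in(-1,1) for b in(-1,1) for c in(0,1)])
def pose(p,tilt=0):  # x y z yaw
    return R.from_euler('ZY',[p[3],tilt]).as_matrix(),np.array(p[:3])
def hull(n,P):
    S=4;m=np.zeros((480*S,640*S),np.uint8)
    h=cv2.convexHull(((proj(n,P)+.5)*S).astype(np.float32)).round().astype(np.int32);cv2.fillPoly(m,[h],1)
    return cv2.resize(m.astype(np.float32),(640,480),interpolation=cv2.INTER_AREA)
def iou(a,b): return np.minimum(a,b).sum()/np.maximum(a,b).sum()
def best(n,label,px):
    r=[d for d in masks_of(n,label)]
    r=[d for d in r if np.linalg.norm(np.argwhere(d["mask"]).mean(0)[::-1]-px)<12]
    return max(r,key=lambda d:d["p"])["mask"].astype(np.float32) if r else None
E
cat > fit1.py <<'E'
from h import *
def fit(lbl,sz,tilt,p0,ms,fz=None):
    f=lambda v:np.r_[v[:2],v[2] if fz is None else fz,v[3]]
    def cost(v):
        Rm,t=pose(f(v),tilt);P=box(*sz)@Rm.T+t
        return -sum(iou(hull(n,P),m) for n,m in ms.items())
    r=minimize(cost,p0,method='Nelder-Mead',options=dict(initial_simplex=np.array([p0]+[np.array(p0)+d for d in np.diag([.015,.015,.01,.1])]),maxiter=200,xatol=1e-4,fatol=1e-4))
    print(lbl,list(ms),f(r.x).round(4),round(-r.fun/len(ms),3))
jobs=[("kit_box",(.036,.09,.12),np.radians(30),[.44,.215,.02,0.],dict(scene=(365,186),top=(217,250)),None),
("thick_case",(.024,.09,.12),np.radians(30),[.52,.045,.02,0.],dict(scene=(359,231),top=(290,219)),None),
("mat",(.125,.125,.004),0,[.44,-.35,0,-.1],dict(scene=(229,344),top=(441,267)),0.)]
for l,sz,ti,p0,px,fz in jobs:
    ms={n:best(n,l,np.array(q)) for n,q in px.items()};ms={n:m for n,m in ms.items() if m is not None}
    fit(l,sz,ti,p0,ms,fz)
    if fz is not None:
        for n in ms: fit(l,sz,ti,p0,{n:ms[n]},fz)
top=lambda a:np.array(a)/3.8+[190-.4,185-.4]; sc=lambda a:np.array(a)/3.3+[270-.35,155-.35]
K={"rack":[("top",(609,12),(.092,.05,.05)),("top",(747,42),(.092,-.05,.05)),("top",(553,238),(-.092,.05,.05)),("top",(694,268),(-.092,-.05,.05)),
 ("scene",(215,582),(.092,-.05,0)),("scene",(312,458),(.092,.05,.05)),("scene",(37,408),(-.092,-.05,.05)),("scene",(37,450),(-.092,-.05,0))],
"nb":[("scene",(60,330),(.006,-.045,.12)),("scene",(155,275),(.006,.045,.12))]}
def rr(v,full=False):
    Rm,t=pose([v[0],v[1],0,v[2]]);return np.concatenate([proj(n,Rm@np.array(q)+t)[0]-(top(a) if n=="top" else sc(a)) for n,a,q in K["rack"]])
r=least_squares(rr,[.57,-.14,-.2],loss='soft_l1');print("rack",r.x.round(4));print(rr(r.x).reshape(-1,2).round(1).tolist())
E
python3 fit1.py
```

```text
kit_box ['scene', 'top'] [0.4445 0.2357 0.0344 0.0508] 0.93
thick_case ['scene', 'top'] [ 0.5257  0.0519  0.03   -0.0371] 0.878
mat ['scene', 'top'] [ 0.44   -0.35    0.     -0.2337] 0.952
mat ['scene'] [ 0.4383 -0.3489  0.     -0.2356] 0.972
mat ['top'] [ 0.4422 -0.3509  0.     -0.2315] 0.965
rack [ 0.5524 -0.1302 -0.2344]
[[-0.4, -2.4], [0.0, -1.8], [-1.4, 4.9], [-1.1, 5.7], [0.2, 1.5], [0.3, 0.9], [-1.6, -0.3], [-0.3, 1.5]]
```

```bash
sed -i 's/(553,238)/(549,257)/;s/(694,268)/(690,286)/' fit1.py
cat > fit2.py <<'E'
from h import *
exec(open("fit1.py").read().split("top=lambda")[1].join(["top=lambda",""]))
X=r.x; rackT=lambda P:np.array(P)@pose([X[0],X[1],0,X[2]])[0].T+[X[0],X[1],0]
ms={n:best(n,"thin_case",np.array(q)) for n,q in dict(scene=(332,283),top=(363,211)).items()}
ms={n:m for n,m in ms.items() if m is not None}
def P(v): # v: bottom x,y in rack, tilt, yaw
    M=R.from_euler('ZY',[v[3],v[2]]).as_matrix();return rackT(box(.012,.09,.12)@M.T+[v[0],v[1],.010+.006*np.sin(v[2])])
p0=np.array([-.0093,0,.52,0]);c=lambda v:-sum(iou(hull(n,P(v)),m) for n,m in ms.items())
o=minimize(c,p0,method='Nelder-Mead',options=dict(initial_simplex=np.array([p0]+[p0+d for d in np.diag([.01,.01,.1,.1])])))
print({n:int(m.sum()) for n,m in ms.items()},o.x.round(4),o.fun)
D=np.radians(30);kit=[.4445,.2357,.0344,.0508];th=[.5257,.0519,.03,-.0371]
def wire(im,n,B,col):
    q=proj(n,B)
    for i in range(8):
        for j in range(i):
            if bin(i^j).count("1")==1: cv2.line(im,*[tuple(((q[k]-off+.5)*sc_*16).astype(int).tolist()) for k in(i,j)],col,1,cv2.LINE_AA,4)
for n,off,w,sc_ in(("top",(190,185),(210,120),3.8),("scene",(270,155),(130,180),3.3)):
    im=cv2.imread(f"pics/{n}0.png")[off[1]:off[1]+w[1],off[0]:off[0]+w[0]];im=cv2.resize(im,None,fx=sc_,fy=sc_,interpolation=cv2.INTER_CUBIC);off=np.array(off)
    wire(im,n,rackT(box(.184,.1,.05)),(0,0,255));wire(im,n,rackT(box(.012,.09,.12)+[-.0635,0,.01]),(255,0,255))
    for s in(.0635,):wire(im,n,rackT(box(.017,.1,.04)+[s,0,.01]),(0,255,255))
    wire(im,n,P(p0),(0,255,0));wire(im,n,P(o.x),(255,255,0))
    for k,t in((kit,.036),(th,.024)):
        M,t0=pose(k,D);wire(im,n,box(t,.09,.12)@M.T+t0,(0,255,0))
    cv2.imwrite(f"pics/w_{n}.png",im)
E
python3 fit2.py
```

```text
rack [ 0.5514 -0.1294 -0.2357]
[[-0.7, -2.0], [-0.2, -1.3], [-0.7, 0.2], [-0.5, 1.4], [-0.1, 1.1], [0.0, 0.5], [-1.8, -0.7], [-0.5, 1.1]]
{'scene': 316, 'top': 1161} [-0.0124 -0.0021  0.5544  0.0173] -1.623891830444336
```

View pics/w_top.png

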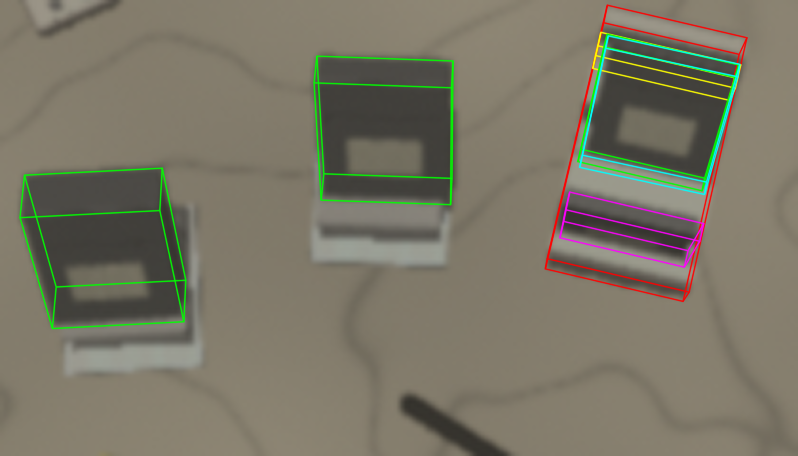

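View pics/w_scene.png

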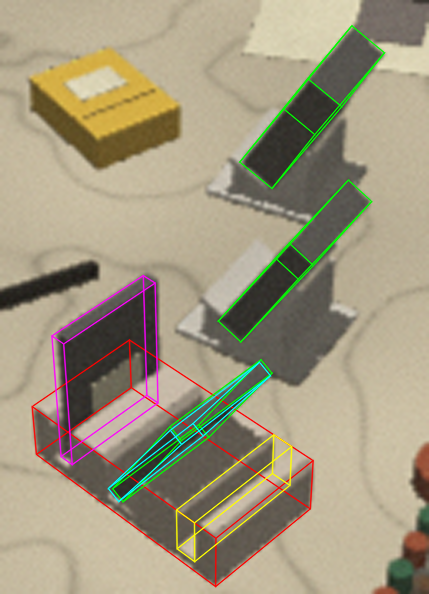

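The wireframes sit on both pictures within about 2 px: rack at top (650,150), thin case at top (660,110), and kit and thick at their stands. I'll start moving.

```bash
cat > g.py <<'E'
import numpy as np
from cell import state
from scipy.spatial.transform import Rotation as R
RACK=np.array([.5514,-.1294,0.]);RY=-.2357
def Rt(yaw,tilt): # tool axes: y along case +x, z along -case z
    M=R.from_euler('ZY',[yaw,tilt]).as_matrix(); return np.c_[np.cross(M[:,0],-M[:,2]),M[:,0],-M[:,2]]
def case_pt(p,yaw,tilt,s): return np.array(p)+R.from_euler('ZY',[yaw,tilt]).as_matrix()[:,2]*s
def rk(x,y,z): return RACK+R.from_euler('z',RY).as_matrix()@np.array([x,y,z])
def rel(target,Rg,name=""):
    s=state();A=s["tcp_rot"];d=A.T@(target-s["tcp_pos"])/.25;w=R.from_matrix(A.T@Rg).as_rotvec()/np.pi
    print(name,"tgt",target.round(4),"d",d.round(4).tolist(),"w",w.round(4).tolist(),"gap",round(s["finger_gap"],4),"t",round(s["time"],2))
E
python3 - <<'E'
from g import *
p=rk(-.011,-.001,.013);
rel(case_pt(p,RY,.53,.20),Rt(RY,.53),"pre")
rel(case_pt(p,RY,.53,.08),Rt(RY,.53),"grasp")
E
```

```text
pre tgt [ 0.6388 -0.1514  0.1856] d [2.0073, -1.0074, 0.1831] w [0.1579, -0.0731, -0.2694] gap 0.0852 t 1.5
grasp tgt [ 0.5798 -0.1372  0.082 ] d [1.8222, -1.1644, 0.5972] w [0.1579, -0.0731, -0.2694] gap 0.0852 t 1.5
```

send_rows(
  moves=[
    [[0.2,-0.1,-0.06],[0.03,-0.014,-0.05],0.62],
    [[0.4,-0.2,-0.12],[0.06,-0.028,-0.1],0.62],
    [[0.6,-0.3,-0.18],[0.08,-0.037,-0.14],0.62],
    [[0.8,-0.4,-0.24],[0.1,-0.046,-0.18],0.62],
    [[1.0,-0.5,-0.28],[0.12,-0.055,-0.21],0.62],
  ],
)

```text
time: 2.12
tcp_pos: [0.4723, -0.377, 0.3024]
tcp_rot: [[0.41, 0.832, -0.374], [0.911, -0.391, 0.131], [-0.038, -0.394, -0.918]]
force: [1.2, -1.0, -0.1]
finger_gap: 0.0324
gripper_force: 0.0
```

Run:
```python
from g import *
p=rk(-.011,-.001,.013);
rel(case_pt(p,RY,.53,.20),Rt(RY,.53),"pre")
```

```text
pre tgt [ 0.6388 -0.1514  0.1856] d [1.1129, 0.3854, 0.2977] w [0.0383, -0.0163, -0.0587] gap 0.0324 t 2.12
```

send_rows(
  moves=[
    [[0.25,0.09,0.0],[0.01,-0.004,-0.015],0.62],
    [[0.45,0.17,0.05],[0.02,-0.008,-0.03],0.62],
    [[0.65,0.25,0.1],[0.03,-0.012,-0.045],0.62],
    [[0.85,0.32,0.2],[0.036,-0.016,-0.056],0.62],
    [[0.99,0.36,0.25],[0.038,-0.016,-0.058],0.62],
  ],
)

```text
time: 2.75
tcp_pos: [0.6255, -0.1769, 0.1967]
tcp_rot: [[0.235, 0.838, -0.492], [0.972, -0.202, 0.12], [0.001, -0.507, -0.862]]
force: [-0.2, -0.2, 0.1]
finger_gap: 0.0327
gripper_force: 0.0
```

Run:
```python
from g import *
p=rk(-.011,-.001,.013);
rel(case_pt(p,RY,.53,.16),Rt(RY,.53),"pre")
rel(case_pt(p,RY,.53,.08),Rt(RY,.53),"grasp")
```

```text
pre tgt [ 0.6191 -0.1467  0.151 ] d [0.1113, 0.0467, 0.1847] w [-0.0005, -0.0007, -0.0003] gap 0.0327 t 2.75
grasp tgt [ 0.5798 -0.1372  0.082 ] d [0.1107, 0.0473, 0.5047] w [-0.0005, -0.0007, -0.0003] gap 0.0327 t 2.75
```

send_rows(
  moves=[
    [[0.06,0.025,0.08],[0,0,0],0.62],
    [[0.11,0.047,0.18],[0,0,0],0.62],
    [[0.11,0.047,0.18],[0,0,0],0.62],
    [[0.11,0.047,0.25],[0,0,0],0.62],
    [[0.11,0.047,0.32],[0,0,0],0.62],
  ],
)

```text
time: 3.38
tcp_pos: [0.6025, -0.1474, 0.1247]
tcp_rot: [[0.24, 0.839, -0.488], [0.971, -0.208, 0.12], [-0.001, -0.502, -0.865]]
force: [0.5, -0.5, -0.1]
finger_gap: 0.0329
gripper_force: 0.0
```

Run:
```python
from g import *
p=rk(-.011,-.001,.013);
rel(case_pt(p,RY,.53,.08),Rt(RY,.53),"grasp")
```

```text
grasp tgt [ 0.5798 -0.1372  0.082 ] d [0.0177, 0.0009, 0.1968] w [0.0012, -0.0008, -0.002] gap 0.0329 t 3.38
```

send_rows(
  moves=[
    [[0.01,0,0.05],[0,0,0],0.62],
    [[0.015,0,0.1],[0,0,0],0.62],
    [[0.017,0,0.15],[0,0,0],0.62],
    [[0.017,0,0.195],[0,0,0],0.62],
    [[0.017,0,0.195],[0,0,0],0.62],
  ],
)

```text
time: 4.0
tcp_pos: [0.5783, -0.1363, 0.0813]
tcp_rot: [[0.238, 0.838, -0.492], [0.971, -0.206, 0.12], [-0.001, -0.506, -0.863]]
force: [0.0, -0.3, 0.1]
finger_gap: 0.0323
gripper_force: 0.0
```

Run:
```python
from g import *
from h import *
p=rk(-.011,-.001,.013);
rel(case_pt(p,RY,.53,.08),Rt(RY,.53),"grasp")
im=cv2.cvtColor(get_image("scene"),cv2.COLOR_RGB2BGR)[205:335,270:420];cv2.imwrite("pics/g1.png",cv2.resize(im,None,fx=4,fy=4,interpolation=cv2.INTER_CUBIC))
```

```text
grasp tgt [ 0.5798 -0.1372  0.082 ] d [-0.0024, 0.0043, -0.006] w [-0.0002, -0.0006, -0.0015] gap 0.0323 t 4.0
```

View pics/g1.png

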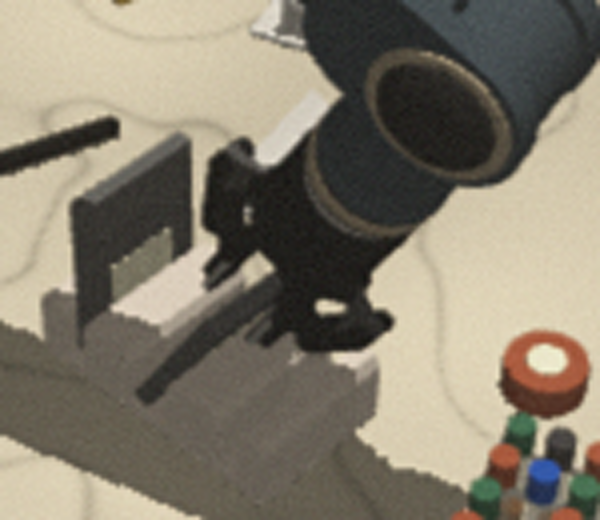

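The fingers straddle the thin case, with the front finger at (225,260), the back finger at (265,325) and the case between them. Closing.

send_rows(
  moves=[
    [[0,0,0],[0,0,0],0.75],
    [[0,0,0],[0,0,0],0.82],
    [[0,0,0],[0,0,0],0.9],
    [[0,0,0],[0,0,0],1],
    [[0,0,0],[0,0,0],1],
  ],
)

```text
time: 4.68
tcp_pos: [0.581, -0.1367, 0.082]
tcp_rot: [[0.239, 0.841, -0.486], [0.971, -0.207, 0.119], [-0.0, -0.5, -0.866]]
force: [4.9, -0.5, -1.5]
finger_gap: 0.0112
gripper_force: 58.4
```

send_rows(
  moves=[
    [[0,0,0],[0,0,0],1],
    [[0,0,-0.03],[0,0,0],1],
    [[0,0,-0.07],[0,0,0],1],
    [[0,0,-0.12],[0,0,0],1],
    [[0,0,-0.17],[0,0,0],1],
  ],
)

```text
time: 5.3
tcp_pos: [0.6003, -0.1414, 0.1197]
tcp_rot: [[0.238, 0.838, -0.49], [0.971, -0.206, 0.12], [-0.0, -0.505, -0.863]]
force: [-0.1, -0.5, -1.0]
finger_gap: 0.0116
gripper_force: 58.5
```

Run:
```python
from g import *
s=state();rel(s["tcp_pos"]+[0,0,.09],s["tcp_rot"],"up")
rel(rk(.0635,0.001,.180),Rt(RY,0),"over")
```

```text
up tgt [ 0.6003 -0.1414  0.2097] d [-0.0001, -0.1817, -0.3108] w [0.0, 0.0, 0.0] gap 0.0116 t 5.3
over tgt [ 0.6134 -0.1433  0.18  ] d [0.0052, -0.0763, -0.2347] w [-0.1684, -0.0003, -0.0016] gap 0.0116 t 5.3
```

send_rows(
  moves=[
    [[0,-0.05,-0.08],[0,0,0],1],
    [[0,-0.12,-0.2],[0,0,0],1],
    [[0,-0.15,-0.26],[-0.04,0,0],1],
    [[0,-0.12,-0.26],[-0.09,0,0],1],
    [[0.005,-0.09,-0.25],[-0.14,0,0],1],
  ],
)

```text
time: 5.92
tcp_pos: [0.6128, -0.1431, 0.1866]
tcp_rot: [[0.239, 0.968, -0.079], [0.971, -0.238, 0.019], [-0.0, -0.081, -0.997]]
force: [-0.3, 0.2, -1.4]
finger_gap: 0.0114
gripper_force: 58.8
```

Run:
```python
from g import *
rel(rk(.0635,0.001,.160),Rt(RY,0),"over")
```

```text
over tgt [ 0.6134 -0.1433  0.16  ] d [-0.0, 0.011, 0.1058] w [-0.0259, 0.0001, -0.0017] gap 0.0114 t 5.92
```

Settle over the slot, then measure the held case against the rack from both cameras.

send_rows(
  moves=[
    [[0,0.005,0.03],[-0.015,0,0],1],
    [[0,0.01,0.06],[-0.026,0,-0.0015],1],
    [[0,0.011,0.09],[-0.026,0,-0.0015],1],
    [[0,0.011,0.105],[-0.026,0,-0.0015],1],
    [[0,0.011,0.105],[-0.026,0,-0.0015],1],
  ],
)

```text
time: 6.55
tcp_pos: [0.6125, -0.1431, 0.1575]
tcp_rot: [[0.234, 0.972, -0.008], [0.972, -0.234, 0.002], [-0.0, -0.008, -1.0]]
force: [-0.3, -0.8, -1.8]
finger_gap: 0.0114
gripper_force: 59.0
```

```bash
cat > w2.py <<'E'
import sys
from g import *
from h import *
from h import R
def view(name,boxes,n="scene",off=(270,155),w=(160,180),sc_=3.3,draw=True):
    im=cv2.cvtColor(get_image(n),cv2.COLOR_RGB2BGR);cv2.imwrite(f"pics/raw_{name}.png",im)
    im=im[off[1]:off[1]+w[1],off[0]:off[0]+w[0]];im=cv2.resize(im,None,fx=sc_,fy=sc_,interpolation=cv2.INTER_CUBIC)
    for B,col in boxes:
        q=proj(n,B)
        for i in range(8):
            for j in range(i):
                if bin(i^j).count("1")==1: cv2.line(im,*[tuple(((q[k]-off+.5)*sc_*16).astype(int).tolist()) for k in(i,j)],col,1,cv2.LINE_AA,4)
    cv2.imwrite(f"pics/{name}.png",im);return im
def held(t,s): # case box from tcp: s = distance bottom->tcp
    st=state();M=st["tcp_rot"];C=np.c_[M[:,1],np.cross(-M[:,2],M[:,1]),-M[:,2]]
    return box(t,.09,.12)@C.T+st["tcp_pos"]-C[:,2]*s
rackB=lambda B:B@R.from_euler('z',RY).as_matrix().T+RACK
E
python3 - <<'E'
from w2 import *
rel(rk(.0635,0.001,.160),Rt(RY,0),"over")
bx=[(held(.012,.08),(0,255,0)),(rackB(box(.184,.1,.05)),(0,0,255)),(rackB(box(.017,.1,.04)+[.0635,0,.01]),(0,255,255))]
a=view("o_sc",bx,w=(120,180));b=view("o_top",bx,"top",off=(310,170),w=(100,110),sc_=3.9)
h=max(a.shape[0],b.shape[0]);pad=lambda i:cv2.copyMakeBorder(i,0,h-i.shape[0],0,0,cv2.BORDER_CONSTANT)
cv2.imwrite("pics/o.png",np.hstack([pad(a),pad(b)]))
E
```

```text
over tgt [ 0.6134 -0.1433  0.16  ] d [0.0002, 0.0033, -0.0101] w [-0.0025, 0.0, -0.0002] gap 0.0114 t 6.55
```

View pics/o.png

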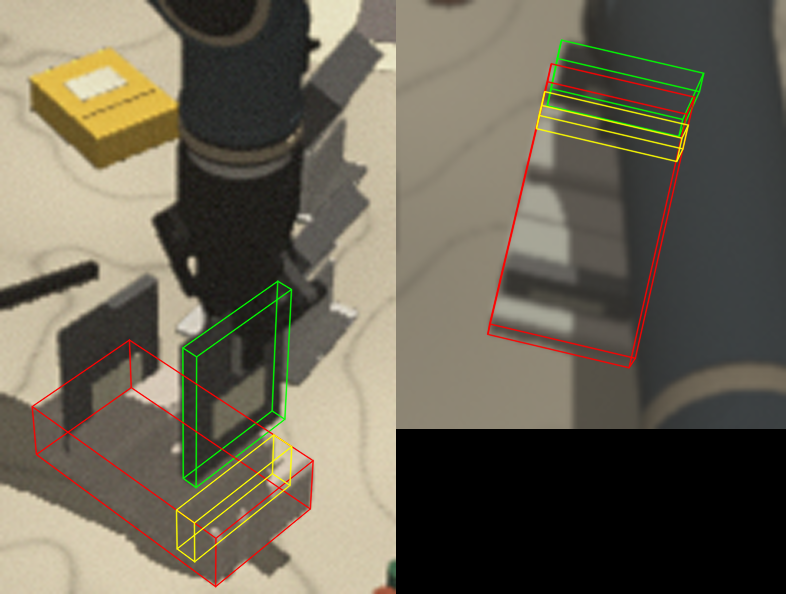

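Run:
```python
from w2 import *
xs=np.arange(-.104,.106,.004)
for f in("top0","raw_o_top"):
    g=cv2.cvtColor(cv2.imread(f"pics/{f}.png"),cv2.COLOR_BGR2GRAY)
    for y in((.03,.04),(-.04,-.03)):
        pr=np.mean([cv2.remap(g,*[a.astype(np.float32) for a in proj("top",np.array([rk(x,yy,.05) for x in xs])).T],cv2.INTER_LINEAR).ravel() for yy in np.linspace(*y,5)],0)
        print(f,y,[(int(round(x*1000)),int(v)) for x,v in zip(xs,pr)])
```

```text
top0 (0.03, 0.04) [(-104, 125), (-100, 116), (-96, 86), (-92, 77), (-88, 101), (-84, 137), (-80, 151), (-76, 146), (-72, 106), (-68, 62), (-64, 53), (-60, 52), (-56, 55), (-52, 78), (-48, 92), (-44, 98), (-40, 128), (-36, 149), (-32, 152), (-28, 152), (-24, 152), (-20, 148), (-16, 120), (-12, 81), (-8, 70), (-4, 70), (0, 70), (4, 70), (8, 66), (12, 64), (16, 65), (20, 66), (24, 69), (28, 69), (32, 70), (36, 69), (40, 69), (44, 69), (48, 70), (52, 70), (56, 69), (60, 70), (64, 71), (68, 74), (72, 78), (76, 98), (80, 133), (84, 148), (88, 143), (92, 127), (96, 127), (100, 129), (104, 130)]
top0 (-0.04, -0.03) [(-104, 127), (-100, 119), (-96, 88), (-92, 77), (-88, 100), (-84, 136), (-80, 151), (-76, 146), (-72, 108), (-68, 64), (-64, 55), (-60, 54), (-56, 56), (-52, 77), (-48, 90), (-44, 94), (-40, 123), (-36, 148), (-32, 152), (-28, 152), (-24, 151), (-20, 148), (-16, 121), (-12, 77), (-8, 64), (-4, 63), (0, 64), (4, 66), (8, 67), (12, 67), (16, 68), (20, 69), (24, 67), (28, 65), (32, 64), (36, 64), (40, 62), (44, 63), (48, 64), (52, 64), (56, 63), (60, 64), (64, 68), (68, 74), (72, 77
[... 583 characters left out ...]
, 122), (64, 96), (68, 60), (72, 53), (76, 54), (80, 55), (84, 55), (88, 55), (92, 54), (96, 55), (100, 59), (104, 60)]
raw_o_top (-0.04, -0.03) [(-104, 80), (-100, 80), (-96, 75), (-92, 72), (-88, 77), (-84, 84), (-80, 87), (-76, 85), (-72, 73), (-68, 55), (-64, 48), (-60, 48), (-56, 49), (-52, 51), (-48, 53), (-44, 52), (-40, 58), (-36, 61), (-32, 59), (-28, 56), (-24, 54), (-20, 53), (-16, 53), (-12, 53), (-8, 54), (-4, 54), (0, 55), (4, 55), (8, 55), (12, 56), (16, 56), (20, 57), (24, 58), (28, 58), (32, 58), (36, 59), (40, 59), (44, 60), (48, 60), (52, 60), (56, 61), (60, 61), (64, 61), (68, 62), (72, 62), (76, 62), (80, 63), (84, 63), (88, 63), (92, 63), (96, 64), (100, 64), (104, 64)]
```

```bash
sed -i 's/\.5514,-\.1294/.5524,-.1296/' g.py
python3 - <<'E'
from g import *
rel(rk(.0635,0.001,.100),Rt(RY,0),"down")
E
```

```text
down tgt [ 0.6144 -0.1435  0.1   ] d [0.0002, 0.0081, 0.231] w [-0.0023, 0.0, -0.0002] gap 0.0114 t 6.65
```

send_rows(
  moves=[
    [[0,0.008,0.0],[-0.0023,0,0],1],
    [[0,0.008,0.06],[-0.0023,0,0],1],
    [[0,0.008,0.12],[-0.0023,0,0],1],
    [[0,0.008,0.18],[-0.0023,0,0],1],
    [[0,0.008,0.22],[-0.0023,0,0],1],
  ],
)

```text
time: 7.28
tcp_pos: [0.6133, -0.1434, 0.1009]
tcp_rot: [[0.234, 0.972, -0.002], [0.972, -0.234, 0.0], [-0.0, -0.002, -1.0]]
force: [0.9, -0.1, -1.5]
finger_gap: 0.011
gripper_force: 59.0
```

send_rows(
  moves=[
    [[0,0.001,0.008],[0,0,0],1],
    [[0,0.001,0.016],[0,0,0],1],
    [[0,0.001,0.024],[0,0,0],1],
    [[0,0.001,0.03],[0,0,0],1],
    [[0,0.001,0.036],[0,0,0],1],
  ],
)

```text
time: 7.9
tcp_pos: [0.6143, -0.1436, 0.0938]
tcp_rot: [[0.234, 0.972, 0.0], [0.972, -0.234, -0.0], [-0.0, 0.0, -1.0]]
force: [0.5, 0.1, -1.8]
finger_gap: 0.0111
gripper_force: 58.9
```

send_rows(
  moves=[
    [[0,0,0.002],[0,0,0],1],
    [[0,0,0.004],[0,0,0],1],
    [[0,0,0.006],[0,0,0],1],
    [[0,0,0.006],[0,0,0],1],
    [[0,0,0.006],[0,0,0],1],
  ],
)

```text
time: 8.52
tcp_pos: [0.6143, -0.1436, 0.0922]
tcp_rot: [[0.234, 0.972, 0.0], [0.972, -0.234, -0.0], [-0.0, 0.0, -1.0]]
force: [-0.7, 0.1, -1.1]
finger_gap: 0.0112
gripper_force: 58.9
```

send_rows(
  moves=[
    [[0,0,0.004],[0,0,0],1],
    [[0,0,0.008],[0,0,0],1],
    [[0,0,0.012],[0,0,0],1],
    [[0,0,0.012],[0,0,0],1],
    [[0,0,0.012],[0,0,0],1],
  ],
)

```text
time: 9.15
tcp_pos: [0.6143, -0.1436, 0.0891]
tcp_rot: [[0.234, 0.972, -0.0], [0.972, -0.234, -0.0], [-0.0, 0.0, -1.0]]
force: [-0.4, 0.2, -1.2]
finger_gap: 0.0112
gripper_force: 59.0
```

send_rows(
  moves=[
    [[0,0,0.004],[0,0,0],1],
    [[0,0,0.008],[0,0,0],1],
    [[0,0,0.012],[0,0,0],1],
    [[0,0,0.012],[0,0,0],1],
    [[0,0,0.012],[0,0,0],1],
  ],
)

```text
time: 9.78
tcp_pos: [0.615, -0.144, 0.0888]
tcp_rot: [[0.235, 0.972, 0.002], [0.972, -0.235, -0.001], [-0.001, 0.002, -1.0]]
force: [-4.3, -0.7, 12.6]
finger_gap: 0.0114
gripper_force: 61.1
```

Contact on the floor, at the expected height. Release and retreat upward.

send_rows(
  moves=[
    [[0,0,0.0],[0,0,0],0.85],
    [[0,0,0.0],[0,0,0],0.7],
    [[0,0,0],[0,0,0],0.65],
    [[0,0,-0.04],[0,0,0],0.62],
    [[0,0,-0.12],[0,0,0],0.6],
  ],
)

```text
time: 10.4
tcp_pos: [0.6138, -0.1435, 0.1165]
tcp_rot: [[0.234, 0.972, -0.002], [0.972, -0.234, 0.0], [-0.0, -0.002, -1.0]]
force: [0.2, 0.1, 0.4]
finger_gap: 0.0343
gripper_force: 0.0
```

send_rows(
  moves=[
    [[0,0,-0.15],[0,0,0],0.55],
    [[0,0,-0.3],[0,0,0],0.5],
    [[0,0,-0.45],[0,0,0],0.5],
    [[0,0,-0.55],[0,0,0],0.5],
    [[0,0,-0.6],[0,0,0],0.5],
  ],
)

```text
time: 11.02
tcp_pos: [0.615, -0.1435, 0.2694]
tcp_rot: [[0.234, 0.972, 0.004], [0.972, -0.234, -0.001], [-0.0, 0.004, -1.0]]
force: [0.6, 0.0, 0.2]
finger_gap: 0.0428
gripper_force: 0.0
```

Run:
```python
from w2 import *
p=[.5257,.0519,.03];D=np.radians(30)
rel(case_pt(p,-.037,D,.20),Rt(-.037,D),"pre")
rel(case_pt(p,-.037,D,.08),Rt(-.037,D),"grasp")
print("kit",Rt(.05,D))
```

```text
pre tgt [0.6256 0.0482 0.2032] d [0.7553, -0.1392, 0.2641] w [0.1675, -0.0164, -0.062] gap 0.0428 t 11.03
grasp tgt [0.5657 0.0504 0.0993] d [0.7079, -0.3763, 0.6787] w [0.1675, -0.0164, -0.062] gap 0.0428 t 11.03
kit [[-0.04997917  0.8649431  -0.49937513]
 [ 0.99875026  0.04328323 -0.02498958]
 [ 0.         -0.5        -0.8660254 ]]
```

send_rows(
  moves=[
    [[0.2,-0.03,0.0],[0.03,-0.003,-0.012],0.42],
    [[0.4,-0.07,0.05],[0.07,-0.007,-0.025],0.42],
    [[0.6,-0.11,0.1],[0.11,-0.011,-0.04],0.42],
    [[0.75,-0.14,0.15],[0.15,-0.015,-0.055],0.42],
    [[0.755,-0.14,0.24],[0.1675,-0.016,-0.062],0.42],
  ],
)

```text
time: 11.65
tcp_pos: [0.6245, 0.0533, 0.2053]
tcp_rot: [[0.03, 0.862, -0.505], [1.0, -0.023, 0.021], [0.006, -0.506, -0.863]]
force: [-0.5, -0.3, 0.5]
finger_gap: 0.0499
gripper_force: 0.0
```

send_rows(
  moves=[
    [[0,0,0],[0,0,0],0.42],
    [[0,0,0],[0,0,0],0.42],
    [[0,0,0],[0,0,0],0.42],
    [[0,0,0],[0,0,0],0.42],
    [[0,0,0],[0,0,0],0.42],
  ],
)

```text
time: 12.28
tcp_pos: [0.6244, 0.0478, 0.2069]
tcp_rot: [[0.038, 0.864, -0.502], [0.999, -0.032, 0.021], [0.002, -0.502, -0.865]]
force: [-0.2, -0.0, 0.0]
finger_gap: 0.0494
gripper_force: 0.0
```

Run:
```python
from w2 import *
p=[.5257,.0519,.03];D=np.radians(30)
rel(case_pt(p,-.037,D,.08),Rt(-.037,D),"grasp")
print(state()["qpos"].round(2))
```

```text
grasp tgt [0.5657 0.0504 0.0993] d [0.0006, 0.0129, 0.4904] w [-0.0009, -0.0007, 0.0001] gap 0.0494 t 12.28
[ 0.14  0.73 -0.43  1.29  0.13  1.69 -0.32]
```

send_rows(
  moves=[
    [[0,0.013,0.1],[0,0,0],0.42],
    [[0,0.013,0.2],[0,0,0],0.42],
    [[0,0.013,0.28],[0,0,0],0.42],
    [[0,0.013,0.34],[0,0,0],0.42],
    [[0,0.013,0.38],[0,0,0],0.42],
  ],
)

```text
time: 12.9
tcp_pos: [0.5791, 0.0499, 0.122]
tcp_rot: [[0.037, 0.863, -0.503], [0.999, -0.031, 0.021], [0.002, -0.503, -0.864]]
force: [0.1, -0.7, -0.4]
finger_gap: 0.0495
gripper_force: 0.0
```

send_rows(
  moves=[
    [[0,0,0.03],[0,0,0],0.42],
    [[0,0,0.06],[0,0,0],0.42],
    [[0,0,0.09],[0,0,0],0.42],
    [[0,0,0.105],[0,0,0],0.42],
    [[0,0,0.105],[0,0,0],0.42],
  ],
)

```text
time: 13.52
tcp_pos: [0.5661, 0.0505, 0.0995]
tcp_rot: [[0.037, 0.863, -0.503], [0.999, -0.031, 0.02], [0.002, -0.504, -0.864]]
force: [-0.3, 0.2, 0.2]
finger_gap: 0.0495
gripper_force: 0.0
```

Run:
```python
from w2 import *
p=[.5257,.0519,.03];D=np.radians(30)
rel(case_pt(p,-.037,D,.08),Rt(-.037,D),"grasp")
M,t=pose(p+[-.037],D)
bx=[(box(.024,.09,.12)@M.T+t,(0,255,0)),(rackB(box(.012,.09,.12)+[.0635,0,.01]),(0,0,255))]
a=view("g2",bx,off=(280,180),w=(140,140),sc_=4)
```

```text
grasp tgt [0.5657 0.0504 0.0993] d [-0.0004, -0.0008, 0.0017] w [-0.0014, -0.0006, 0.0002] gap 0.0495 t 13.53
```

View pics/g2.png

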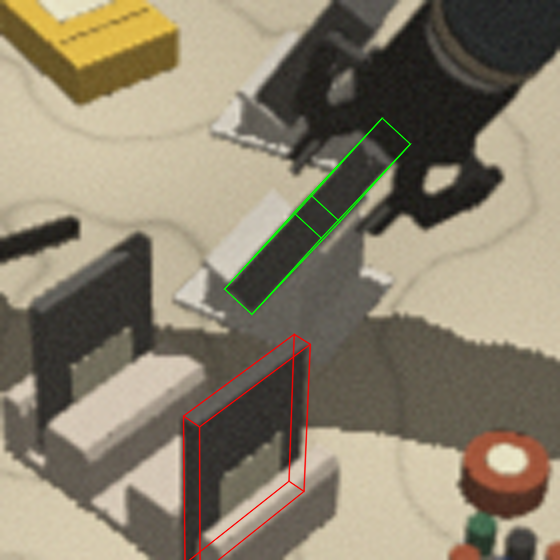

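The thin case stands upright in the far slot, in line with the red wireframe (about (245,440)). The fingers straddle the thick case at (305,160) and (385,215). Closing.

send_rows(
  moves=[
    [[0,0,0],[0,0,0],0.55],
    [[0,0,0],[0,0,0],0.65],
    [[0,0,0],[0,0,0],0.8],
    [[0,0,0],[0,0,0],1],
    [[0,0,0],[0,0,0],1],
  ],
)

```text
time: 14.2
tcp_pos: [0.5669, 0.0505, 0.0998]
tcp_rot: [[0.038, 0.864, -0.502], [0.999, -0.031, 0.021], [0.002, -0.502, -0.865]]
force: [3.2, 0.6, 0.8]
finger_gap: 0.0232
gripper_force: 58.9
```

send_rows(
  moves=[
    [[0,0,0],[0,0,0],1],
    [[0,0,-0.03],[0,0,0],1],
    [[0,0,-0.08],[0,0,0],1],
    [[0,0,-0.14],[0,0,0],1],
    [[0,0,-0.2],[0,0,0],1],
  ],
)

```text
time: 14.82
tcp_pos: [0.592, 0.0496, 0.1441]
tcp_rot: [[0.037, 0.864, -0.503], [0.999, -0.031, 0.021], [0.002, -0.503, -0.864]]
force: [-0.6, 0.1, -3.4]
finger_gap: 0.0236
gripper_force: 58.9
```

Run:
```python
from w2 import *
s=state()
rel(s["tcp_pos"]+[0,0,.1],s["tcp_rot"],"up")
rel(rk(0,0,.230),Rt(RY,0),"over")
```

```text
up tgt [0.592  0.0496 0.2441] d [0.0009, -0.2012, -0.3457] w [0.0, 0.0, 0.0] gap 0.0236 t 14.82
over tgt [ 0.5524 -0.1296  0.23  ] d [-0.7213, -0.2875, -0.2322] w [-0.1673, 0.016, 0.0618] gap 0.0236 t 14.82
```

send_rows(
  moves=[
    [[0,-0.08,-0.14],[0,0,0],1],
    [[0,-0.17,-0.29],[0,0,0],1],
    [[-0.02,-0.2,-0.35],[0,0,0.0],1],
    [[-0.1,-0.22,-0.35],[-0.03,0.003,0.01],1],
    [[-0.25,-0.23,-0.33],[-0.07,0.006,0.025],1],
  ],
)

```text
time: 15.45
tcp_pos: [0.5813, -0.0124, 0.2423]
tcp_rot: [[0.115, 0.947, -0.299], [0.993, -0.113, 0.024], [-0.012, -0.3, -0.954]]
force: [0.4, 0.3, -2.7]
finger_gap: 0.0234
gripper_force: 59.6
```

Run:
```python
from w2 import *
rel(rk(0,0,.230),Rt(RY,0),"over")
```

```text
over tgt [ 0.5524 -0.1296  0.23  ] d [-0.4786, -0.0419, 0.0704] w [-0.0965, 0.0095, 0.0375] gap 0.0234 t 15.45
```

send_rows(
  moves=[
    [[-0.12,-0.01,0.01],[-0.03,0.003,0.01],1],
    [[-0.25,-0.02,0.03],[-0.06,0.006,0.02],1],
    [[-0.38,-0.035,0.05],[-0.085,0.008,0.03],1],
    [[-0.478,-0.042,0.07],[-0.0965,0.0095,0.0375],1],
    [[-0.478,-0.042,0.07],[-0.0965,0.0095,0.0375],1],
  ],
)

```text
time: 16.08
tcp_pos: [0.5495, -0.1331, 0.2301]
tcp_rot: [[0.24, 0.971, -0.007], [0.971, -0.24, -0.002], [-0.003, -0.006, -1.0]]
force: [-1.1, 0.3, -2.1]
finger_gap: 0.0234
gripper_force: 59.4
```

send_rows(
  moves=[
    [[0,0,0],[0,0,0],1],
    [[0,0,0],[0,0,0],1],
    [[0,0,0],[0,0,0],1],
    [[0,0,0],[0,0,0],1],
    [[0,0,0],[0,0,0],1],
  ],
)

```text
time: 16.7
tcp_pos: [0.5518, -0.1297, 0.231]
tcp_rot: [[0.235, 0.972, -0.003], [0.972, -0.235, -0.0], [-0.001, -0.003, -1.0]]
force: [0.0, -0.2, -2.3]
finger_gap: 0.0234
gripper_force: 59.4
```

```bash
cat > meas.py <<'E'
from w2 import *
# offset of held case across/along/down relative to nominal, from scene mask
def meas(lbl,t,s0=.08,n="scene",yaw=None):
    get_image(n);st=state();M=st["tcp_rot"];C=np.c_[M[:,1],np.cross(-M[:,2],M[:,1]),-M[:,2]]
    for d in masks_of(n,lbl)[:3]:
        m=d["mask"].astype(np.float32)
        def P(v): return (box(t,.09,.12)@R.from_euler('X',v[2]).as_matrix().T-[0,v[1],s0+v[0]])@C.T+st["tcp_pos"]
        def c(v): # lower half only: gripper hides the top
            h=hull(n,P(v)); q=proj(n,st["tcp_pos"][None]+[0,0,-.01])[0,1]; k=int(q)
            return -iou(h[k:],m[k:])
        p0=np.zeros(3);o=minimize(c,p0,method='Nelder-Mead',options=dict(initial_simplex=np.array([p0]+[p0+e for e in np.diag([.008,.008,.08])])))
        print(lbl,round(d["p"],2),np.argwhere(m).mean(0)[::-1].round(),"ds,dy,roll",o.x.round(4),"iou",round(-o.fun,3))
E
python3 - <<'E'
from meas import *
meas("thick_case",.024)
rel(rk(0,0,.140),Rt(RY,0),"down")
E
```

```text
thick_case 0.97 [318. 237.] ds,dy,roll [-0.001  -0.0005 -0.0008] iou 0.968
thick_case 0.17 [365. 187.] ds,dy,roll [0. 0. 0.] iou 0.0
down tgt [ 0.5524 -0.1296  0.14  ] d [0.0021, 0.0032, 0.364] w [-0.0009, 0.0004, -0.0004] gap 0.0235 t 16.8
```

send_rows(
  moves=[
    [[0.002,0.003,0.1],[-0.001,0,0],1],
    [[0.002,0.003,0.2],[-0.001,0,0],1],
    [[0.002,0.003,0.28],[-0.001,0,0],1],
    [[0.002,0.003,0.33],[-0.001,0,0],1],
    [[0.002,0.003,0.364],[-0.001,0,0],1],
  ],
)

```text
time: 17.42
tcp_pos: [0.5525, -0.1297, 0.1397]
tcp_rot: [[0.235, 0.972, 0.0], [0.972, -0.235, -0.001], [-0.001, 0.0, -1.0]]
force: [0.6, 0.3, -2.0]
finger_gap: 0.0233
gripper_force: 59.4
```

send_rows(
  moves=[
    [[0,0,0.03],[0,0,0],1],
    [[0,0,0.07],[0,0,0],1],
    [[0,0,0.11],[0,0,0],1],
    [[0,0,0.15],[0,0,0],1],
    [[0,0,0.17],[0,0,0],1],
  ],
)

```text
time: 18.05
tcp_pos: [0.552, -0.1297, 0.0967]
tcp_rot: [[0.235, 0.972, -0.001], [0.972, -0.235, -0.001], [-0.001, -0.001, -1.0]]
force: [-0.1, -0.5, -2.0]
finger_gap: 0.0234
gripper_force: 59.4
```

send_rows(
  moves=[
    [[0,0,0.006],[0,0,0],1],
    [[0,0,0.012],[0,0,0],1],
    [[0,0,0.016],[0,0,0],1],
    [[0,0,0.02],[0,0,0],1],
    [[0,0,0.02],[0,0,0],1],
  ],
)

```text
time: 18.68
tcp_pos: [0.5524, -0.1297, 0.0925]
tcp_rot: [[0.235, 0.972, 0.0], [0.972, -0.235, -0.001], [-0.001, 0.0, -1.0]]
force: [-0.2, -0.3, -1.9]
finger_gap: 0.0235
gripper_force: 59.4
```

send_rows(
  moves=[
    [[0,0,0.004],[0,0,0],1],
    [[0,0,0.008],[0,0,0],1],
    [[0,0,0.012],[0,0,0],1],
    [[0,0,0.014],[0,0,0],1],
    [[0,0,0.014],[0,0,0],1],
  ],
)

```text
time: 19.3
tcp_pos: [0.5527, -0.1301, 0.0921]
tcp_rot: [[0.235, 0.972, 0.0], [0.972, -0.235, -0.003], [-0.003, 0.001, -1.0]]
force: [-5.7, -0.0, 18.3]
finger_gap: 0.0235
gripper_force: 62.6
```

send_rows(
  moves=[
    [[0,0,-0.008],[0,0,0],0.9],
    [[0,0,-0.01],[0,0,0],0.6],
    [[0,0,-0.01],[0,0,0],0.5],
    [[0,0,-0.05],[0,0,0],0.47],
    [[0,0,-0.13],[0,0,0],0.45],
  ],
)

```text
time: 19.92
tcp_pos: [0.5519, -0.1295, 0.1215]
tcp_rot: [[0.235, 0.972, -0.002], [0.972, -0.235, -0.001], [-0.001, -0.002, -1.0]]
force: [0.3, 0.6, 0.5]
finger_gap: 0.0469
gripper_force: 0.0
```

send_rows(
  moves=[
    [[0,0,-0.15],[0,0,0],0.42],
    [[0,0,-0.3],[0,0,0],0.35],
    [[0,0,-0.45],[0,0,0],0.3],
    [[0,0,-0.6],[0,0,0],0.27],
    [[0,0,-0.65],[0,0,0],0.27],
  ],
)

```text
time: 20.55
tcp_pos: [0.5535, -0.1294, 0.287]
tcp_rot: [[0.235, 0.972, 0.005], [0.972, -0.235, -0.002], [-0.001, 0.005, -1.0]]
force: [0.1, 0.6, -0.5]
finger_gap: 0.0623
gripper_force: 0.0
```

Run:
```python
from w2 import *
im=get_image("scene");cv2.imwrite("pics/raw3.png",cv2.cvtColor(im,cv2.COLOR_RGB2BGR))
for lbl,x0 in(("thick_case",0),("thin_case",.0635),("neighbour_case",-.0635)):
    t=.024 if x0==0 else .012
    for d in masks_of("scene",lbl)[:4]:
        m=d["mask"].astype(np.float32);c0=np.argwhere(m).mean(0)[::-1]
        print(lbl,round(d["p"],2),c0.round(),int(m.sum()),"top-edge px",np.argwhere(m)[0],"pred hull top",{dz:np.argwhere(hull("scene",rackB(box(t,.09,.12)+[x0,0,.01+dz]))>.5)[0].tolist() for dz in(0,.006)})
D=np.radians(30);p=[.4445,.2357,.0344]
rel(case_pt(p,.0508,D,.20),Rt(.0508,D),"pre")
```

```text
thick_case 0.74 [323. 304.] 1621 top-edge px [274 287] pred hull top {0: [250, 330], 0.006: [248, 330]}
thick_case 0.6 [319. 275.] 1191 top-edge px [250 329] pred hull top {0: [250, 330], 0.006: [248, 330]}
thin_case 0.73 [339. 289.] 1048 top-edge px [264 352] pred hull top {0: [264, 352], 0.006: [262, 352]}
neighbour_case 0.71 [301. 260.] 805 top-edge px [239 312] pred hull top {0: [239, 312], 0.006: [237, 313]}
pre tgt [0.5444 0.2408 0.2076] d [1.433, -0.3754, 0.2995] w [0.1649, -0.0236, -0.0896] gap 0.0621 t 20.75
```

All three rack cases line up with the fully-down prediction. Now the kit box.

send_rows(
  moves=[
    [[0.2,-0.05,0.0],[0.02,-0.003,-0.01],0.27],
    [[0.42,-0.1,0.0],[0.04,-0.006,-0.02],0.27],
    [[0.64,-0.16,0.0],[0.06,-0.009,-0.035],0.27],
    [[0.86,-0.22,0.05],[0.08,-0.012,-0.045],0.27],
    [[1.0,-0.26,0.1],[0.11,-0.016,-0.06],0.27],
  ],
)

```text
time: 21.38
tcp_pos: [0.5463, 0.1319, 0.2574]
tcp_rot: [[0.039, 0.937, -0.346], [0.999, -0.042, -0.003], [-0.018, -0.346, -0.938]]
force: [0.4, -1.0, -0.3]
finger_gap: 0.0621
gripper_force: 0.0
```

Run:
```python
from w2 import *
D=np.radians(30);p=[.4445,.2357,.0344]
rel(case_pt(p,.0508,D,.20),Rt(.0508,D),"pre")
```

```text
pre tgt [0.5444 0.2408 0.2076] d [0.4384, 0.0432, 0.1881] w [0.0539, -0.007, -0.0281] gap 0.0621 t 21.38
```

send_rows(
  moves=[
    [[0.15,0.015,0.05],[0.02,-0.003,-0.01],0.27],
    [[0.3,0.03,0.1],[0.04,-0.005,-0.02],0.27],
    [[0.438,0.043,0.188],[0.054,-0.007,-0.028],0.27],
    [[0.438,0.043,0.188],[0.054,-0.007,-0.028],0.27],
    [[0.438,0.043,0.188],[0.054,-0.007,-0.028],0.27],
  ],
)

```text
time: 22.0
tcp_pos: [0.5465, 0.2367, 0.2077]
tcp_rot: [[-0.045, 0.867, -0.497], [0.999, 0.038, -0.025], [-0.003, -0.497, -0.867]]
force: [-0.2, -0.3, 0.2]
finger_gap: 0.0623
gripper_force: 0.0
```

Run:
```python
from w2 import *
D=np.radians(30);p=[.4445,.2357,.0344]
rel(case_pt(p,.0508,D,.08),Rt(.0508,D),"grasp")
```

```text
grasp tgt [0.4844 0.2377 0.1037] d [0.0163, -0.0079, 0.4842] w [0.0009, -0.0002, -0.002] gap 0.0623 t 22.0
```

send_rows(
  moves=[
    [[0.01,-0.005,0.1],[0,0,-0.001],0.27],
    [[0.016,-0.008,0.2],[0,0,-0.002],0.27],
    [[0.016,-0.008,0.28],[0,0,-0.002],0.27],
    [[0.016,-0.008,0.33],[0,0,-0.002],0.27],
    [[0.016,-0.008,0.38],[0,0,-0.002],0.27],
  ],
)

```text
time: 22.62
tcp_pos: [0.4982, 0.2385, 0.1275]
tcp_rot: [[-0.049, 0.868, -0.494], [0.999, 0.043, -0.023], [0.002, -0.494, -0.869]]
force: [0.5, -0.3, 0.2]
finger_gap: 0.0624
gripper_force: 0.0
```

Run:
```python
from w2 import *
D=np.radians(30);p=[.4445,.2357,.0344]
rel(case_pt(p,.0508,D,.08),Rt(.0508,D),"grasp")
```

```text
grasp tgt [0.4844 0.2377 0.1037] d [-0.0004, -0.001, 0.11] w [0.002, -0.0008, -0.0002] gap 0.0624 t 22.62
```

send_rows(
  moves=[
    [[0,0,0.03],[0,0,0],0.27],
    [[0,0,0.06],[0,0,0],0.27],
    [[0,0,0.09],[0,0,0],0.27],
    [[0,0,0.11],[0,0,0],0.27],
    [[0,0,0.11],[0,0,0],0.27],
  ],
)

```text
time: 23.25
tcp_pos: [0.4838, 0.2385, 0.1032]
tcp_rot: [[-0.051, 0.867, -0.496], [0.999, 0.045, -0.024], [0.002, -0.496, -0.868]]
force: [0.0, 0.0, 0.2]
finger_gap: 0.0626
gripper_force: 0.0
```

send_rows(
  moves=[
    [[0,0,0],[0,0,0],0.4],
    [[0,0,0],[0,0,0],0.5],
    [[0,0,0],[0,0,0],0.65],
    [[0,0,0],[0,0,0],1],
    [[0,0,0],[0,0,0],1],
  ],
)

```text
time: 23.88
tcp_pos: [0.4854, 0.2387, 0.1036]
tcp_rot: [[-0.05, 0.869, -0.493], [0.999, 0.045, -0.022], [0.003, -0.493, -0.87]]
force: [4.4, -0.0, -0.5]
finger_gap: 0.0355
gripper_force: 60.6
```

send_rows(
  moves=[
    [[0,0,0],[0,0,0],1],
    [[0,0,-0.03],[0,0,0],1],
    [[0,0,-0.08],[0,0,0],1],
    [[0,0,-0.14],[0,0,0],1],
    [[0,0,-0.2],[0,0,0],1],
  ],
)

```text
time: 24.5
tcp_pos: [0.5094, 0.2398, 0.1479]
tcp_rot: [[-0.051, 0.867, -0.495], [0.999, 0.045, -0.023], [0.002, -0.496, -0.868]]
force: [-1.5, -0.4, -3.8]
finger_gap: 0.0353
gripper_force: 60.1
```

Run:
```python
from w2 import *
s=state()
rel(s["tcp_pos"]+[0,0,.1],s["tcp_rot"],"up")
rel(np.array([.44,-.35,.18]),Rt(-.234,0),"mat"); rel(np.array([.44,-.35,.18]),Rt(-.234-np.pi/2,0),"mat90");print(s["qpos"].round(2))
```

```text
up tgt [0.5094 0.2398 0.2479] d [0.0009, -0.1983, -0.3474] w [0.0, 0.0, 0.0] gap 0.0353 t 24.5
mat tgt [ 0.44 -0.35  0.18] d [-2.342, -0.4105, 0.0809] w [-0.1641, 0.0228, 0.0887] gap 0.0353 t 24.5
mat90 tgt [ 0.44 -0.35  0.18] d [-2.342, -0.4105, 0.0809] w [-0.1151, 0.1523, 0.5758] gap 0.0353 t 24.5
[-0.06  0.7  -0.56  1.54  0.09  1.45 -0.57]
```

send_rows(
  moves=[
    [[0,-0.08,-0.14],[0,0,0],1],
    [[0,-0.17,-0.29],[0,0,0],1],
    [[0,-0.24,-0.41],[-0.03,0.004,0.015],1],
    [[-0.05,-0.26,-0.45],[-0.07,0.009,0.035],1],
    [[-0.15,-0.27,-0.45],[-0.11,0.014,0.055],1],
  ],
)

```text
time: 25.12
tcp_pos: [0.5082, 0.2032, 0.2803]
tcp_rot: [[0.125, 0.978, -0.165], [0.992, -0.126, 0.009], [-0.012, -0.165, -0.986]]
force: [-0.0, -0.0, -3.6]
finger_gap: 0.0353
gripper_force: 61.1
```

Run:
```python
from w2 import *
rel(np.array([.475,-.05,.28]),Rt(-.12,0),"mid")
```

```text
mid tgt [ 0.475 -0.05   0.28 ] d [-1.0214, -0.0023, 0.0144] w [-0.0527, 0.0038, -0.0022] gap 0.0353 t 25.12
```

send_rows(
  moves=[
    [[-0.2,0,0.003],[-0.015,0.001,0],1],
    [[-0.4,0,0.006],[-0.03,0.002,0],1],
    [[-0.6,0,0.01],[-0.045,0.003,-0.001],1],
    [[-0.8,0,0.014],[-0.053,0.004,-0.002],1],
    [[-1.0,0,0.014],[-0.053,0.004,-0.002],1],
  ],
)

```text
time: 25.75
tcp_pos: [0.4745, -0.0469, 0.2792]
tcp_rot: [[0.12, 0.993, -0.006], [0.993, -0.12, -0.001], [-0.002, -0.006, -1.0]]
force: [1.5, -0.1, -3.2]
finger_gap: 0.0354
gripper_force: 61.1
```

Run:
```python
from w2 import *
rel(np.array([.44,-.35,.25]),Rt(-.234,0),"mat")
```

```text
mat tgt [ 0.44 -0.35  0.25] d [-1.2198, 0.009, 0.1191] w [-0.0017, 0.0007, 0.0362] gap 0.0354 t 25.75
```

send_rows(
  moves=[
    [[-0.2,0,0],[0,0,0.006],1],
    [[-0.4,0.002,0],[0,0,0.012],1],
    [[-0.6,0.004,0.0],[0,0,0.018],1],
    [[-0.8,0.006,0.03],[-0.001,0,0.025],1],
    [[-1.0,0.008,0.07],[-0.001,0,0.03],1],
  ],
)

```text
time: 26.38
tcp_pos: [0.4474, -0.2952, 0.2621]
tcp_rot: [[0.214, 0.977, -0.002], [0.977, -0.214, -0.001], [-0.001, -0.001, -1.0]]
force: [1.4, 0.1, -3.4]
finger_gap: 0.0352
gripper_force: 61.3
```

Run:
```python
from w2 import *
rel(np.array([.44,-.35,.15]),Rt(-.234,0),"mat")
```

```text
mat tgt [ 0.44 -0.35  0.15] d [-0.2198, 0.0184, 0.4486] w [-0.0005, 0.0004, 0.006] gap 0.0352 t 26.38
```

send_rows(
  moves=[
    [[-0.11,0.009,0.05],[0,0,0.003],1],
    [[-0.18,0.015,0.15],[0,0,0.006],1],
    [[-0.22,0.018,0.27],[-0.0005,0,0.006],1],
    [[-0.22,0.018,0.38],[-0.0005,0,0.006],1],
    [[-0.22,0.018,0.448],[-0.0005,0,0.006],1],
  ],
)

```text
time: 27.0
tcp_pos: [0.4399, -0.3479, 0.1479]
tcp_rot: [[0.231, 0.973, -0.002], [0.973, -0.231, 0.0], [-0.0, -0.002, -1.0]]
force: [0.8, -0.1, -3.0]
finger_gap: 0.0352
gripper_force: 61.1
```

send_rows(
  moves=[
    [[0,0,0],[0,0,0],1],
    [[0,0,0],[0,0,0],1],
    [[0,0,0],[0,0,0],1],
    [[0,0,0],[0,0,0],1],
    [[0,0,0],[0,0,0],1],
  ],
)

```text
time: 27.62
tcp_pos: [0.4403, -0.3495, 0.1498]
tcp_rot: [[0.232, 0.973, 0.0], [0.973, -0.232, -0.003], [-0.003, 0.001, -1.0]]
force: [-0.2, 0.1, -3.6]
finger_gap: 0.0353
gripper_force: 61.2
```

Run:
```python
from meas import *
meas("kit_box",.036)
rel(np.array([.44,-.35,.095]),Rt(-.234,0),"mat")
```

```text
kit_box 0.87 [218. 309.] ds,dy,roll [-0.0028  0.001  -0.0086] iou 0.962
kit_box 0.74 [301. 187.] ds,dy,roll [0. 0. 0.] iou 0.0
kit_box 0.24 [406. 297.] ds,dy,roll [0. 0. 0.] iou 0.0
mat tgt [ 0.44  -0.35   0.095] d [-0.0018, -0.0003, 0.2182] w [0.0001, 0.0008, 0.0] gap 0.0353 t 27.73
```

send_rows(
  moves=[
    [[-0.001,0,0.06],[0,0.0008,0],1],
    [[-0.002,0,0.12],[0,0.0008,0],1],
    [[-0.002,0,0.17],[0,0.0008,0],1],
    [[-0.002,0,0.205],[0,0.0008,0],1],
    [[-0.002,0,0.226],[0,0.0008,0],1],
  ],
)

```text
time: 28.35
tcp_pos: [0.4399, -0.3499, 0.0921]
tcp_rot: [[0.232, 0.973, -0.0], [0.973, -0.232, 0.001], [0.001, -0.001, -1.0]]
force: [0.6, 1.0, -3.0]
finger_gap: 0.0355
gripper_force: 61.2
```

send_rows(
  moves=[
    [[0,0,0.004],[0,0,0],1],
    [[0,0,0.008],[0,0,0],1],
    [[0,0,0.012],[0,0,0],1],
    [[0,0,0.016],[0,0,0],1],
    [[0,0,0.018],[0,0,0],1],
  ],
)

```text
time: 28.98
tcp_pos: [0.44, -0.3501, 0.0884]
tcp_rot: [[0.232, 0.973, 0.0], [0.973, -0.232, 0.0], [0.0, 0.0, -1.0]]
force: [-0.3, 0.3, -3.7]
finger_gap: 0.0351
gripper_force: 61.2
```

send_rows(
  moves=[
    [[0,0,0.002],[0,0,0],1],
    [[0,0,0.004],[0,0,0],1],
    [[0,0,0.006],[0,0,0],1],
    [[0,0,0.008],[0,0,0],1],
    [[0,0,0.008],[0,0,0],1],
  ],
)

```text
time: 29.6
tcp_pos: [0.4401, -0.3501, 0.0866]
tcp_rot: [[0.232, 0.973, 0.0], [0.973, -0.232, 0.0], [0.0, 0.0, -1.0]]
force: [-1.1, 0.2, -3.0]
finger_gap: 0.0352
gripper_force: 61.7
```

send_rows(
  moves=[
    [[0,0,0.002],[0,0,0],1],
    [[0,0,0.004],[0,0,0],1],
    [[0,0,0.006],[0,0,0],1],
    [[0,0,0.006],[0,0,0],1],
    [[0,0,0.006],[0,0,0],1],
  ],
)

```text
time: 30.22
tcp_pos: [0.4401, -0.3504, 0.0863]
tcp_rot: [[0.232, 0.973, 0.0], [0.973, -0.232, -0.0], [-0.0, 0.0, -1.0]]
force: [-3.1, 1.6, 9.6]
finger_gap: 0.0353
gripper_force: 62.9
```

Contact at the expected height. I'll ease off, open slowly and check the gap before rising.

send_rows(
  moves=[
    [[0,0,-0.003],[0,0,0],1],
    [[0,0,-0.004],[0,0,0],0.58],
    [[0,0,-0.004],[0,0,0],0.5],
    [[0,0,-0.004],[0,0,0],0.4],
    [[0,0,-0.004],[0,0,0],0.3],
  ],
)

```text
time: 30.85
tcp_pos: [0.4402, -0.35, 0.0857]
tcp_rot: [[0.232, 0.973, 0.0], [0.973, -0.232, 0.0], [0.0, 0.0, -1.0]]
force: [0.1, -0.6, -1.0]
finger_gap: 0.0599
gripper_force: 0.0
```

send_rows(
  moves=[
    [[0,0,0],[0,0,0],0.3],
    [[0,0,-0.04],[0,0,0],0.3],
    [[0,0,-0.1],[0,0,0],0.3],
    [[0,0,-0.18],[0,0,0],0.3],
    [[0,0,-0.26],[0,0,0],0.3],
  ],
)

```text
time: 31.48
tcp_pos: [0.4404, -0.3502, 0.1528]
tcp_rot: [[0.232, 0.973, 0.001], [0.973, -0.232, -0.001], [-0.0, 0.002, -1.0]]
force: [-0.0, -0.4, 0.1]
finger_gap: 0.0599
gripper_force: 0.0
```

send_rows(
  moves=[
    [[0,0,-0.15],[0,0,0],0.3],
    [[-0.05,0,-0.3],[0,0,0],0.3],
    [[-0.2,0,-0.45],[0,0,0],0.3],
    [[-0.4,0,-0.5],[0,0,0],0.3],
    [[-0.5,0,-0.5],[0,0,0],0.3],
  ],
)

```text
time: 32.1
tcp_pos: [0.41, -0.4748, 0.2783]
tcp_rot: [[0.235, 0.972, 0.002], [0.972, -0.235, -0.004], [-0.003, 0.003, -1.0]]
force: [-0.2, -0.4, 0.2]
finger_gap: 0.06
gripper_force: 0.0
```

Run:
```python
from w2 import *
bx=[(box(.036,.09,.12)@R.from_euler('z',-.234).as_matrix().T+[.44,-.35,.004],(0,255,0)),(box(.125,.125,.004)@R.from_euler('z',-.234).as_matrix().T+[.44,-.35,0],(0,0,255))]
view("end",bx,off=(170,170),w=(260,210),sc_=2.8)
```

```text
(no output)
```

View pics/end.png

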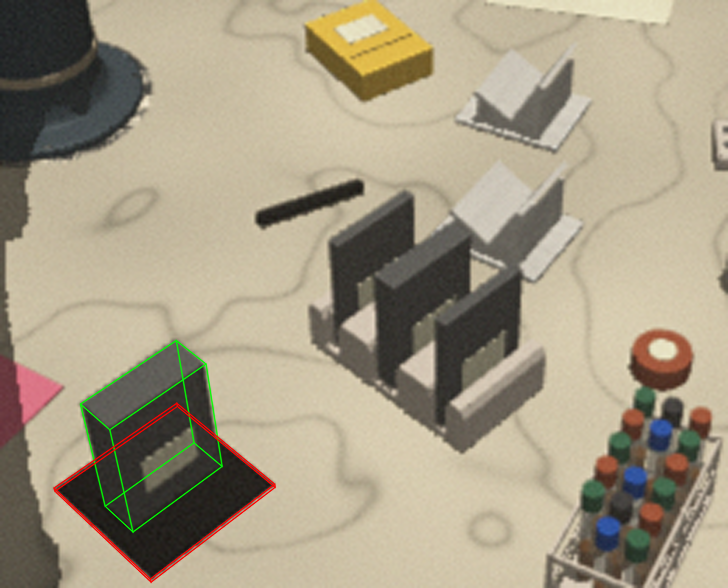

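The kit box stands upright in the middle of the mat at (150,435), and all three cases stand in the rack at (370,260), (425,300) and (478,340). Handing in.

```bash
python3 -c "
from cell import *
print(finish_job())"
```

```text
the job is handed in; nothing more can be done
None
```

The job is handed in at about 32 s: the thin case is down in the far narrow slot, the thick case is down in the wide slot, and the kit box stands free in the middle of the black mat, placed in that order and confirmed in the final picture.

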